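Uncap a gas cylinder whose thread hand is unknown

ROBOT

A 6-joint arm with a two-finger parallel gripper is mounted at the origin on the work surface. World frame = base frame: x ahead of the robot, y to its left, z up, the work surface at z = 0. Lengths are in m, angles in degrees, forces in N, time in s.
With the tool pointing down it reaches from about 0.375 to 0.9 m from the base axis. Payload 3.1 kg.
Tool frame: the origin (TCP) lies at the very end of the fingers, on their centre line; the grasp point (between the pads) lies 19 mm behind it; x points along the fingers, z is the direction in which the jaws open and shut, and the axes are right-handed (so a half turn about x gives the same grasp; the last joint's range is limited). The gripper opens to 87 mm and grips with 3 to 60 N. Pads are 19 mm wide; open, the fingers measure 117 mm over their backs; the gripper's body (75 mm by 190 mm) begins 51 mm behind the grasp point.
Start: joints at [65.575, 30.224, 82.088, -0, 67.689, -10.227], TCP at [0.153, 0.606, 0.223] pointing down, gripper open.
Joint ranges: [-176.69, 176.69], [-43.24, 126.21], [12.49, 139.97], [-82, 262], [0, 151.66], [-163.58, 163.58]. Speed limits (degrees/s): [159.86, 159.86, 180, 180, 180, 180].

INTERFACE

Orientations are given as a 3x3 rotation matrix whose columns are the frame's x, y, z axes.
In Python, from rig import bot gives the robot as it stands.
- The arm moves only by the tool send_rows, never from a script. Its arguments are lists of equal length, an entry for each row: "fingers": the opening, from 0 (shut) to 1 (fully open); "dp": the shift along the world's x, y, z in mm, a list of three; "turn": the turn, a rotation vector about the world's x, y, z in rad, a list of three. In form: {"fingers": [fingers, ...], "dp": [[tx, ty, tz], ...], "turn": [[rx, ry, rz], ...]}. A call has 1 to 10 rows; each row is the pose to reach, as a shift and turn from the pose measured when the call began; what a row does not reach only later rows make up. A row lasts 1/12 s, in which the tool goes at most 41.7 mm and 7.16 degrees, less where a joint would pass 70% of its speed; a pose out of reach is approached as far as the arm can. A call with a gripper value outside its range is refused whole. The fingers move at their own pace and stop on an object; the grip force is fixed at half the most. Time passes only in rows, so rows that repeat a pose let the fingers close. It gives the time, the measured TCP pose, the force and the opening at its end, in the units of the state.
- bot.read_state(): the state, without advancing time (a new reading comes with each control period).
- bot.capture(name): name is "scene" or "top" or "wrist"; returns a dict with "img" (384x512x3 uint8, blue, green, red), "z_map" (384x512 float32, m along the optical axis (not along the pixel's ray), 0 where there is no reading), "mtx" (3x3 intrinsics, pixels), "k1" (the pictures are not rectified: a ray, as slopes to the right and down, at radius r is drawn at 1 + k1 r^2 times it, then the intrinsics apply), "origin" and "orientation" of the camera in the world; the wrist camera has in their place "hand_eye" (4x4, takes a point from camera to tool coordinates, whose origin is the TCP and whose axes are the tool frame's). Camera axes: x right, y up, looking along -z (the intrinsics and any distortion apply to the point x, -y, -z); pixel columns grow to the right and rows downward; lengths in m; the calibration is good to about 2 mm. A picture is of the moment at which its call begins: read the wrist's pose just before it.
- bot.hand_in(): hands the job in, once; it reports no verdict.
The state is a dict: "time_s": time; "joint_positions": joint angles; "qvel": joint speeds; "tau": joint torques, N m; "position": TCP position; "tcp_rot": TCP orientation; "force": force on the tool from outside, world axes, zero at the start; "moment": the same for the moment, N m; "opening": opening from 0.0 (shut) to 1.0 (fully open).
Only numpy, scipy, OpenCV 4.12 (cv2) and the standard library are available. Lean on these libraries where they do the work, as an engineer would, in place of code of your own. Each camera call takes 0.05 s, during which the arm holds its last target.

TASK

Get the gas cylinder on the left of the stand (the one further to +y) ready for its regulator: first lay the loose regulator, gauge face up, in the middle of the grey mat and let go of it. Then unscrew that cylinder's valve cap, which may have either a right-hand or a left-hand thread (fuel gas) with nothing outside to show it, so try it one way and, if it only jams, the other. Lift the loosened cap straight up off the valve and finish while still holding it in the gripper, upright, about a hand's breadth (8 cm) above where it sat, leaving the other cylinder's cap and everything else on the bench alone.

Things in the scene. Friction and masses are not known exactly. Their poses are not given: they have to be found in the camera images.
- regulator_mid (a point): Loose brass gas regulator, 0.36 kg, gauge up. Point: centre of its block of 54 (x) x 32 (y) x 32 mm, 16 mm above its underside; z up. Black knob on +x to x = 59 mm, inlet nut on -x to -55 mm (both about 30 mm thick). Flat 40 mm gauge on top, axis at x = -14 mm, from 24 to 39 mm above the point; hose barb at x = -16 mm to y = -28 mm. Grip the block across y at x = 10 to 22 mm, clear of the gauge.
- mat_top (a point): Thin grey rubber mat fixed on the bench, 130 x 130 mm, 3 mm thick, with a dark border line. Point: centre of its top face; x, y along its sides.
- cap_mid (a point): Cap of the cylinder on the left (+y): loose round ribbed grey plastic cap, 48 mm across, 56 mm high, 0.09 kg, hollow below, around a valve 47 mm tall. Point: on its axis, 28 mm above its lower rim (half-way up); z up; turns with the cap. At the start screwed fully home by a thread whose hand is drawn anew each time: anticlockwise from above loosens a right-hand thread, clockwise a left-hand one.
- outlet (a point): Centre of the left (+y) cylinder's brass seat flange (53 mm across), 168 mm above the bench; fixed; cap_mid is 28 mm above it when screwed home. The coarse thread: the tightening way the cap stops dead within 0.1 rad; the loosening way it turns easily, climbs 4 mm evenly over 1.05 rad (1 mm of play), is then free to lift off from 1.1 to 1.55 rad and stops at about 1.65 rad. One grasp is enough.
- stand: Fixed grey stand with two upright aluminium gas cylinders, 64 mm across, clamped 140 mm apart along its y. Origin: underside of its base of 115 (x) x 270 (y) x 10 mm, midway between them; a low back plate on +x is 95 mm high.
- spare_cap_mid (a point): The same kind of cap, half-way up, on the other cylinder of the stand (further to -y): not to be touched.
- sample_bottle: Bystander: white plastic bottle, 80 mm across, 164 mm tall. Origin at its underside.
- amber_bottle: Bystander: amber glass bottle, 64 mm across, 145 mm tall. Origin at its underside.
- beaker: Bystander: glass beaker, 68 mm across, 85 mm tall. Origin at its underside.
- jar: Bystander: small glass jar, 44 mm across, 50 mm tall. Origin at its underside.
- wrench: Bystander: steel wrench, 170 mm long along its x, lying flat. Origin at its underside.
- dish: Bystander: white weighing dish, 80 mm across, 14 mm high. Origin at its underside.
Not all that is in view belongs to the job. Several things look just like the part that bears mat_top: the one meant starts farthest from the robot's base.

How it is judged:
By the outcome, as a careful person would: the job done as asked, in the order asked, and still so for the second after the job is handed in, while the arm keeps its last pose, push and grip.
It also fails if it takes over 58 s, if anything falls off the work surface, if the arm or the gripper's body presses on something with over 40 N, if the wrist force passes 120 N, or if a joint passes its speed limit or range.

## Working session

There is one attempt and no reset: what is moved stays moved. The work goes in short steps, Python scripts to look and compute and a tool call to move; the robot and the scene stay as the last step left them, time stands still between calls to the robot, and variables do not carry over. Pictures are saved under pics/ and viewed, and the job is handed in when it is done.

Besides the shell and the picture viewer there is one more tool, called after "Request:" as name(argument=value, ...) on one line, values as JSON. send_rows: Moves the arm, as the interface text tells. Its arguments: {"type":"object","properties":{"fingers":{"type":"array","items":{"type":"number"}},"dp":{"type":"array","items":{"type":"array","items":{"type":"number"}}},"turn":{"type":"array","items":{"type":"array","items":{"type":"number"}}}},"required":["fingers","dp","turn"]}

```bash
ls; mkdir -p pics; cat > h.py <<'E'
import numpy as np, cv2
from rig import bot
def px2w(c,u,v,z=None,Twt=None):
    """pixel -> world, by depth (default median 3x3) """
    K=c["mtx"];k1=c["k1"]
    d=np.array([(u-K[0][2])/K[0][0],(v-K[1][2])/K[1][1]])
    s=d.copy()
    for _ in range(20):
        s=d/(1+k1*(s@s))
    ray=np.array([s[0],-s[1],-1.0])
    if "origin" in c: R=np.array(c["orientation"]);o=np.array(c["origin"])
    else:
        H=np.array(c["hand_eye"]);R=Twt[:3,:3]@H[:3,:3];o=Twt[:3,:3]@H[:3,3]+Twt[:3,3]
    if z is not None:
        r=R@ray; return o+r*(z-o[2])/r[2]
    p=c["z_map"][int(v)-1:int(v)+2,int(u)-1:int(u)+2];p=p[p>0]
    return o+R@(ray*np.median(p)) if len(p) else None
def cap(n):
    s=bot.read_state();T=np.eye(4);T[:3,:3]=s["tcp_rot"];T[:3,3]=s["position"]
    c=bot.capture(n);return c,T
E
python3 - <<'E'
from h import *
import pickle
for n in ["scene","top","wrist"]:
    c,T=cap(n);cv2.imwrite(f"pics/{n}0.png",c["img"]);pickle.dump((c,T),open(n+"0.pkl","wb"))
    print(n,c.get("origin"),c["mtx"],c["k1"],(c["z_map"]>0).mean())
s=bot.read_state();print(s)
E
```

```text
pics
scene [ 0.98349824 -0.3150069   1.17465653] [[490.80523207   0.         247.9978269 ]
 [  0.         490.80523207 189.79130456]
 [  0.           0.           1.        ]] 0.001047196647013458 0.9957529703776041
top [0.34522992 0.07069279 1.24829498] [[473.58442742   0.         249.6474188 ]
 [  0.         473.58442742 184.96487348]
 [  0.           0.           1.        ]] -0.10131347108272318 0.996185302734375
wrist None [[293.72070748   0.         251.65989501]
 [  0.         293.72070748 188.93583073]
 [  0.           0.           1.        ]] -0.03871632827952062 0.9947001139322916
{'time_s': 0.15, 'joint_positions': array([ 6.55752425e+01,  3.02664609e+01,  8.21408205e+01,  1.47262958e-04,
        6.76893966e+01, -1.02293022e+01]), 'qvel': array([-0.01942785, -0.17113144, -0.27496059,  0.11732604,  0.02255485,
        0.04333777]), 'tau': array([ 7.15676415e-04, -4.40430987e+01, -1.76843548e+01,  6.33220724e-02,
        5.53051173e-02, -9.14132625e-05]), 'position': array([0.15302019, 0.60538733, 0.22179212]), 'tcp_rot': array([[-6.99880170e-04, -9.69464459e-01,  2.45230855e-01],
       [-1.53535637e-03,  2.45231667e-01,  9.69463291e-01],
       [-9.99998576e-01,  3.01991377e-04, -1.66010622e-03]]), 'force': array([-0.31294417, -0.00629811, -0.39483955]), 'moment': array([-0.00220396, -0.00508278, -0.06804933]), 'opening': 1.0019162611563763}
```

View pics/scene0.png

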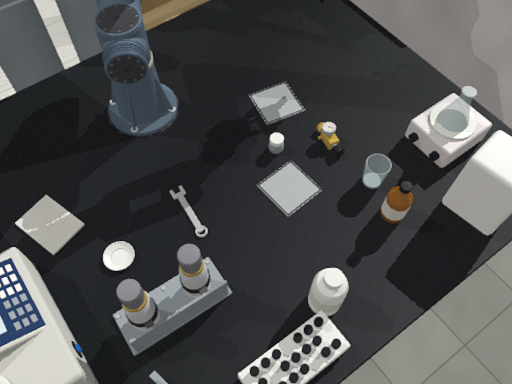

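View pics/top0.png

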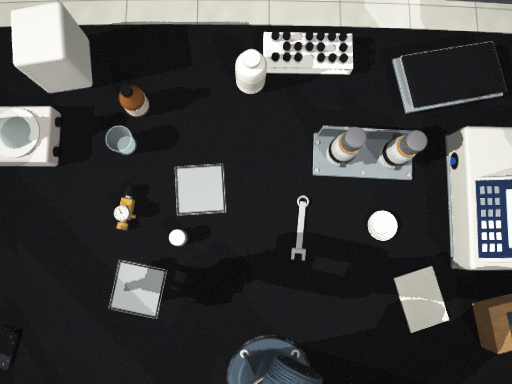

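View pics/wrist0.png

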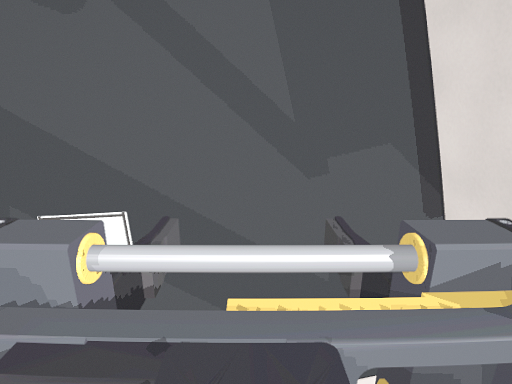

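Top view: two bordered mats (200,190) and (138,290), plus a tile at (420,298); regulator at (124,213); stand with caps at (352,139) and (411,141). Now I'll measure.

```bash
python3 - <<'E'
from h import *
import pickle
c,T=pickle.load(open("top0.pkl","rb"));s,_=pickle.load(open("scene0.pkl","rb"))
print(c["orientation"],s["orientation"])
for n,u,v in [("mat1",200,190),("mat2",138,290),("tile",420,298),("reg",124,213),("capL",354,138),("capR",413,140),("base",265,365),("jar",178,237),("beaker",122,140),("amber",130,100),("bench",90,250),("wrench",303,202),("sample",250,65)]:
    print("T",n,px2w(c,u,v))
for n,u,v in [("mat1",289,188),("mat2",277,102),("tile",50,225),("reg",329,129),("capR",130,290),("capL",188,255),("bench",230,150)]:
    print("S",n,px2w(s,u,v))
def up(im,b,f,n):
    x0,y0,x1,y1=b;cv2.imwrite(n,cv2.resize(im[y0:y1,x0:x1],None,fx=f,fy=f,interpolation=cv2.INTER_CUBIC))
up(c["img"],(90,170,170,230),9,"pics/reg_top.png")
up(s["img"],(300,105,360,165),9,"pics/reg_scene.png")
up(c["img"],(310,115,430,190),6,"pics/stand_top.png")
up(c["img"],(165,155,235,225),8,"pics/mat_top.png")
E
```

```text
[[ 0.0055788   0.99250767 -0.1220549 ]
 [-0.99989356  0.00718213  0.0127001 ]
 [ 0.01348156  0.12197105  0.99244209]] [[ 0.58894772 -0.69697768  0.40909987]
 [ 0.80816912  0.50904577 -0.29620108]
 [-0.00180502  0.50506883  0.86307718]]
T mat1 [0.48396932 0.18598734 0.00338264]
T mat2 [0.22134144 0.34325593 0.0035017 ]
T tile [ 0.20195881 -0.39412402  0.00839375]
T reg [0.41821446 0.37303888 0.05487946]
T capL [ 0.5782237  -0.17416822  0.22404511]
T capR [ 0.5757214  -0.30894806  0.22348475]
T base [0.0615513  0.01807942 0.11846575]
T jar [0.35924212 0.23542565 0.0478939 ]
T beaker [0.61759181 0.39890858 0.00453496]
T amber [0.69691521 0.35597906 0.1085711 ]
T bench [ 0.32298617  0.47487207 -0.0009264 ]
T wrench [ 0.45377389 -0.08633655  0.00554248]
T sample [0.76926606 0.05756044 0.16166651]
S mat1 [0.49032862 0.18242229 0.00258587]
S mat2 [0.22820791 0.34346726 0.00479042]
S tile [ 0.20811279 -0.40114009  0.00691599]
S reg [0.4270049  0.37339451 0.05557366]
S capR [ 0.58088251 -0.31697685  0.22255688]
S capL [ 0.58590439 -0.1821862   0.2229177 ]
S bench [ 2.87179828e-01  1.24957226e-01 -2.51645800e-04]
```

View pics/reg_top.png

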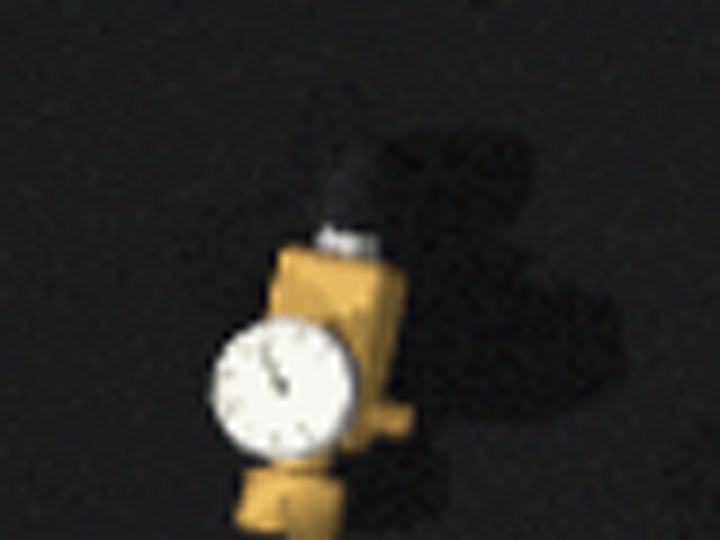

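View pics/reg_scene.png

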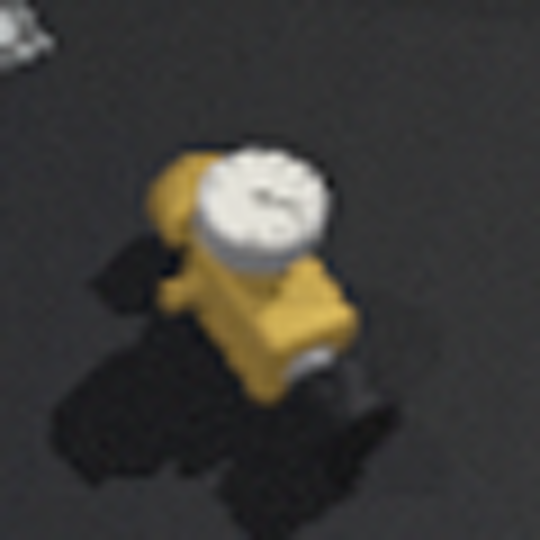

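View pics/stand_top.png

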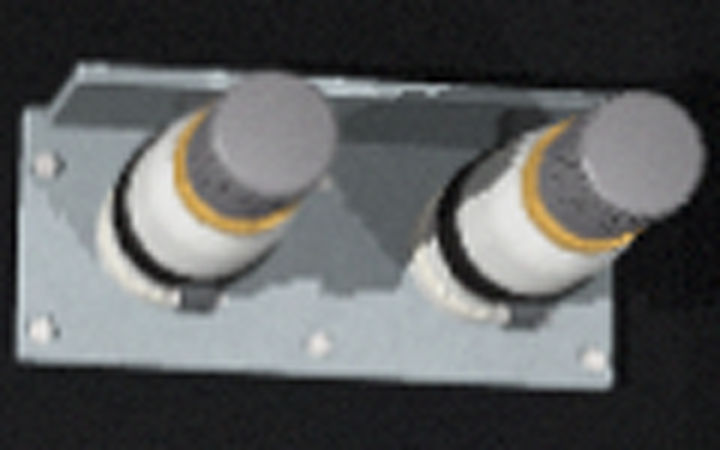

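View pics/mat_top.png

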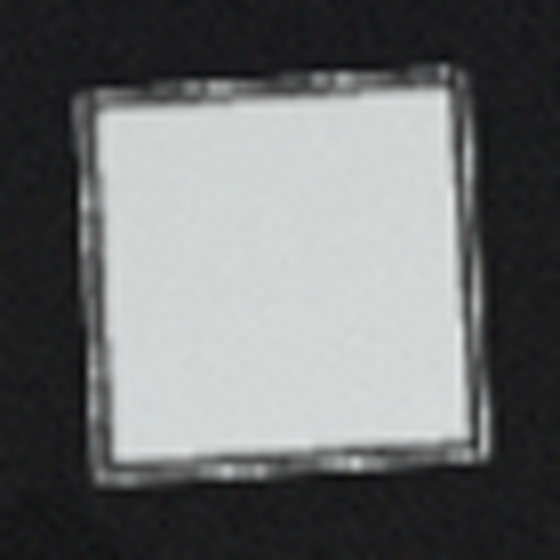

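```bash
python3 - <<'E'
from h import *
import pickle
c,T=pickle.load(open("top0.pkl","rb"));s,_=pickle.load(open("scene0.pkl","rb"));w,T=pickle.load(open("wrist0.pkl","rb"))
print(np.round(w["hand_eye"],3))
print("mat top",[px2w(c,u,v,.003) for u,v in[(174.5,166.4),(222,163),(225.4,211.8),(176.8,214.8)]])
print("gauge",px2w(c,121.1,212.6,.055),px2w(s,328.7,126.7,.055))
print("nut",px2w(c,121.5,225.5,.016+.015), "collar",px2w(c,128.2,196.2,.018))
print("capL",px2w(c,310+273/6-.5,115+133/6-.5,.224),"capR",px2w(c,310+643/6-.5,115+150/6-.5,.224))
cv2.imwrite("pics/sc_s.png",cv2.resize(s["img"][230:330,90:240],None,fx=5,fy=5,interpolation=cv2.INTER_CUBIC))
cv2.imwrite("pics/sc_m.png",cv2.resize(s["img"][150:225,245:335],None,fx=7,fy=7,interpolation=cv2.INTER_CUBIC))
E
```

```text
[[-0.     0.262 -0.965 -0.161]
 [-0.     0.965  0.262  0.071]
 [ 1.     0.    -0.     0.001]
 [ 0.     0.     0.     1.   ]]
mat top [array([0.54675893, 0.25523163, 0.003     ]), array([0.55680494, 0.12874654, 0.003     ]), array([0.42678843, 0.11815781, 0.003     ]), array([0.41790695, 0.24599524, 0.003     ])]
gauge [0.41914814 0.38046791 0.055     ] [0.41998385 0.37844187 0.055     ]
nut [0.38739792 0.38450131 0.031     ] collar [0.46459311 0.37283913 0.018     ]
capL [ 0.58130065 -0.17651582  0.224     ] capR [ 0.57688747 -0.31730923  0.224     ]
```

View pics/sc_s.png

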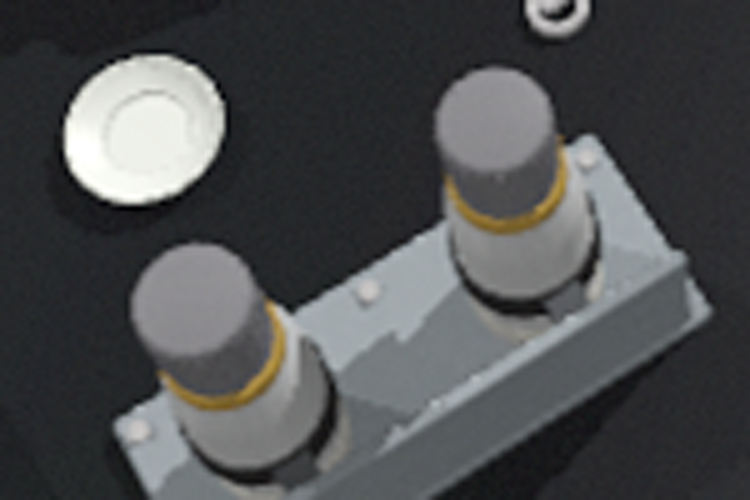

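View pics/sc_m.png

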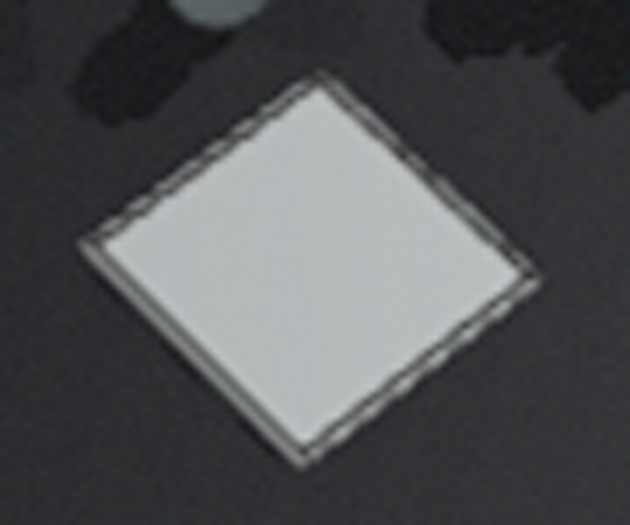

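```bash
python3 - <<'E'
from h import *
import pickle
s,_=pickle.load(open("scene0.pkl","rb"))
print("capL",px2w(s,90+495/5-.4,230+120/5-.4,.224),"capR",px2w(s,90+197/5-.4,230+299/5-.4,.224))
m=[px2w(s,245+u/7-.4,150+v/7-.4,.003) for u,v in[(320,72),(540,280),(302,467),(80,243)]];print(m,np.mean(m,0))
E
```

```text
capL [ 0.58444303 -0.17963381  0.224     ] capR [ 0.57921304 -0.31798383  0.224     ]
[array([0.41940039, 0.2436105 , 0.003     ]), array([0.54792706, 0.25215798, 0.003     ]), array([0.55754738, 0.12461836, 0.003     ]), array([0.42703992, 0.1155561 , 0.003     ])] [0.48797869 0.18398573 0.003     ]
```

Request:
send_rows(fingers=[1, 1, 1, 1, 1, 1, 1, 1, 1, 1], dp=[[20, -13, 0], [50, -33, 0], [85, -56, 0], [125, -83, 0], [165, -110, 0], [205, -137, 0], [240, -160, 0], [270, -180, 0], [290, -193, 0], [300, -200, 0]], turn=[[0, 0, 0.02], [0, 0, 0.04], [0, 0, 0.06], [0, 0, 0.098], [0, 0, 0.098], [0, 0, 0.098], [0, 0, 0.098], [0, 0, 0.098], [0, 0, 0.098], [0, 0, 0.098]])

```text
time_s: 0.98
position: [0.4581, 0.4022, 0.2216]
tcp_rot: [[0.003, -0.988, 0.154], [-0.002, 0.154, 0.988], [-1.0, -0.003, -0.002]]
force: [0.0, 0.4, -0.5]
opening: 1.0
```

Request:
send_rows(fingers=[1, 1, 1, 1, 1, 1], dp=[[20, -12, -10], [45, -30, -20], [47, -30, -20], [47, -30, -20], [47, -30, -20], [47, -30, -20]], turn=[[0, 0, 0], [0, 0, 0], [0, 0, 0], [0, 0, 0], [0, 0, 0], [0, 0, 0]])

```text
time_s: 1.48
position: [0.5038, 0.3731, 0.2018]
tcp_rot: [[0.002, -0.988, 0.153], [-0.002, 0.153, 0.988], [-1.0, -0.002, -0.002]]
force: [0.5, -0.5, -0.3]
opening: 0.997
```

```bash
python3 - <<'E'
from h import *
import pickle
s=bot.read_state();print(s["time_s"],s["position"],s["tcp_rot"],s["force"],s["joint_positions"])
c,T=cap("wrist");cv2.imwrite("pics/w1.png",c["img"]);pickle.dump((c,T),open("w1.pkl","wb"))
E
```

```text
1.4833 [0.50383732 0.37310306 0.20177614] [[ 0.00173469 -0.98830009  0.15251206]
 [-0.0021655   0.15250822  0.98829983]
 [-0.99999615 -0.00204466 -0.00187561]] [ 0.4703074  -0.45460771 -0.26057643] [ 26.39973065  31.68204243  83.01748706  -0.1710154   65.26670899
 -54.75632533]
```

View pics/w1.png

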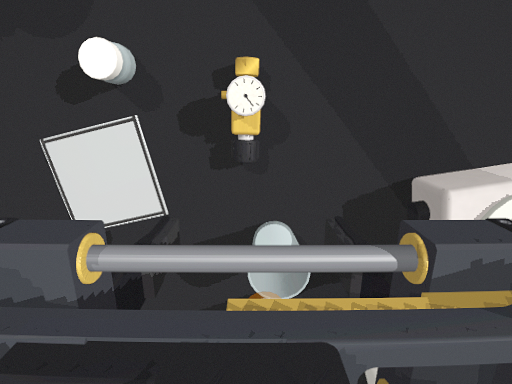

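Wrist view: regulator at about (246,95), nut at top, knob toward the bottom at (246,150); mat at lower left with corners (41,142), (137,117), (167,213).

```bash
python3 - <<'E'
from h import *
import pickle
c,T=pickle.load(open("w1.pkl","rb"))
cv2.imwrite("pics/w1r.png",cv2.resize(c["img"][50:170,200:300],None,fx=5,fy=5,interpolation=cv2.INTER_CUBIC))
cv2.imwrite("pics/w1m.png",cv2.resize(c["img"][105:235,30:180],None,fx=4,fy=4,interpolation=cv2.INTER_CUBIC))
E
```

```text
(no output)
```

View pics/w1r.png

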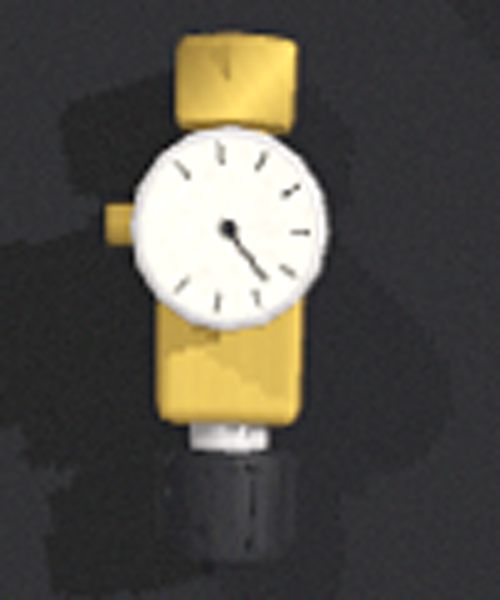

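View pics/w1m.png

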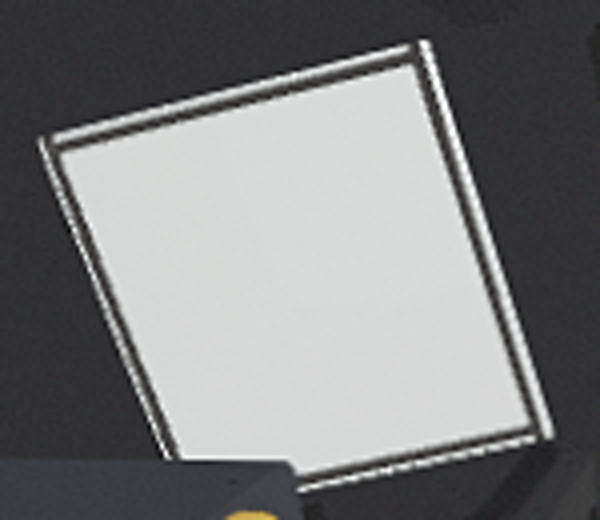

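```bash
python3 - <<'E'
from h import *
import pickle
c,T=pickle.load(open("w1.pkl","rb"))
f=lambda u,v,z:px2w(c,200+u/5-.4,50+v/5-.4,z,T)
m=lambda u,v:px2w(c,30+u/4-.4,105+v/4-.4,.003,T)
g=f(230,228,.055);a=f(157,415,.032);b=f(302,415,.032);n=f(236,82,.031);k=f(228,560,.03);kk=f(231,435,.025)
print("gauge",g,"edge",a,b,(a+b)/2,"w",np.linalg.norm(a-b),"nut",n,"knobend",k,kk)
print("jaw yaw",np.degrees(np.arctan2((a-b)[0],-(a-b)[1])))
print("mat",m(46,140),m(426,45),m(547,436), "ctr",(m(46,140)+m(547,436))/2)
e=m(426,45)-m(547,436);print(np.degrees(np.arctan2(e[1],e[0])),np.linalg.norm(e))
E
```

```text
gauge [0.41924245 0.38108859 0.055     ] edge [0.45503956 0.35844931 0.032     ] [0.45996258 0.39027135 0.032     ] [0.45750107 0.37436033 0.032     ] w 0.03220059485845055 nut [0.38902579 0.38666643 0.031     ] knobend [0.48997127 0.36877727 0.03      ] [0.46251002 0.3737528  0.025     ]
jaw yaw -8.79421546236659
mat [0.42795814 0.12141606 0.003     ] [0.41962197 0.24693393 0.003     ] [0.54649052 0.25487908 0.003     ] ctr [0.48722433 0.18814757 0.003     ]
-176.41652661938264 0.12711709309427094
```

Request:
send_rows(fingers=[1, 1, 1, 1, 1, 1, 1, 1, 1, 1], dp=[[-15, 1, -15], [-40, 2, -40], [-55, 3, -70], [-55, 3, -100], [-55, 3, -125], [-55, 3, -150], [-55, 3, -170], [-55, 3, -185], [-55, 3, -196], [-55, 3, -196]], turn=[[0, 0, 0], [0, 0, 0], [0, 0, 0], [0, 0, 0], [0, 0, 0], [0, 0, 0], [0, 0, 0], [0, 0, 0], [0, 0, 0], [0, 0, 0]])

```text
time_s: 2.37
position: [0.4469, 0.3763, 0.0043]
tcp_rot: [[-0.001, -0.989, 0.151], [-0.004, 0.151, 0.989], [-1.0, 0.0, -0.004]]
force: [-0.5, -0.2, -0.6]
opening: 0.999
```

Request:
send_rows(fingers=[1, 0.5, 0.3, 0.2, 0.2, 0.2, 0.2, 0.2, 0.2, 0.2], dp=[[0, 0, 0], [0, 0, 0], [0, 0, 0], [0, 0, 0], [0, 0, 0], [0, 0, 0], [0, 0, 0], [0, 0, 0], [0, 0, 0], [0, 0, 0]], turn=[[0, 0, 0], [0, 0, 0], [0, 0, 0], [0, 0, 0], [0, 0, 0], [0, 0, 0], [0, 0, 0], [0, 0, 0], [0, 0, 0], [0, 0, 0]])

```text
time_s: 3.2
position: [0.447, 0.3761, 0.0042]
tcp_rot: [[-0.001, -0.989, 0.151], [-0.004, 0.151, 0.989], [-1.0, 0.0, -0.004]]
force: [0.1, -1.0, 0.1]
opening: 0.404
```

```bash
python3 - <<'E'
from h import *
for n in ["wrist","scene"]:
    c,T=cap(n);cv2.imwrite(f"pics/{n}2.png",c["img"] if n=="wrist" else cv2.resize(c["img"][60:200,220:420],None,fx=4,fy=4))
E
```

```text
(no output)
```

View pics/wrist2.png

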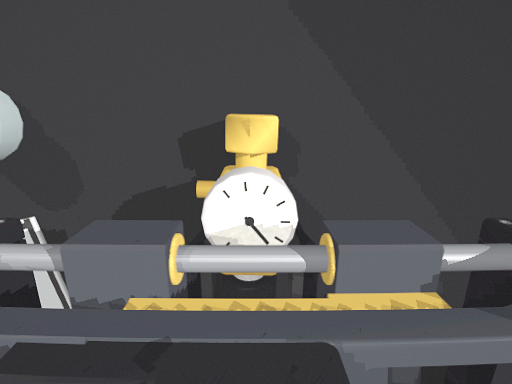

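View pics/scene2.png

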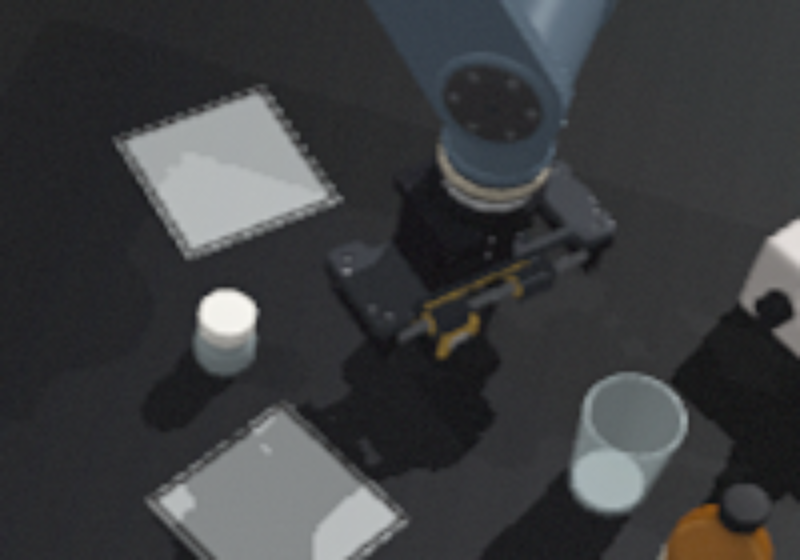

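The regulator sits between the fingers, gauge at (250,220), but the opening is still 0.40 (35 mm), so I'll keep closing.

Request:
send_rows(fingers=[0, 0, 0, 0, 0, 0], dp=[[0, 0, 0], [0, 0, 0], [0, 0, 0], [0, 0, 0], [0, 0, 0], [0, 0, 0]], turn=[[0, 0, 0], [0, 0, 0], [0, 0, 0], [0, 0, 0], [0, 0, 0], [0, 0, 0]])

```text
time_s: 3.8
position: [0.4469, 0.3759, 0.0042]
tcp_rot: [[-0.001, -0.989, 0.15], [-0.004, 0.15, 0.989], [-1.0, 0.0, -0.005]]
force: [1.0, 0.2, 0.6]
opening: 0.361
```

Request:
send_rows(fingers=[0, 0, 0, 0, 0, 0, 0, 0, 0, 0], dp=[[0, 0, 10], [0, 0, 25], [0, 0, 45], [0, 0, 70], [0, 0, 90], [0, 0, 105], [0, 0, 115], [0, 0, 120], [0, 0, 120], [0, 0, 120]], turn=[[0, 0, 0], [0, 0, 0], [0, 0, 0], [0, 0, 0], [0, 0, 0], [0, 0, 0], [0, 0, 0], [0, 0, 0], [0, 0, 0], [0, 0, 0]])

```text
time_s: 4.63
position: [0.4464, 0.3756, 0.1237]
tcp_rot: [[-0.002, -0.989, 0.15], [-0.005, 0.15, 0.989], [-1.0, 0.002, -0.005]]
force: [-0.1, 0.2, -5.1]
opening: 0.365
```

Request:
send_rows(fingers=[0, 0, 0, 0, 0, 0, 0, 0, 0, 0], dp=[[4, -12, 0], [10, -34, 0], [18, -60, 0], [26, -88, 0], [34, -116, 0], [42, -142, 0], [49, -165, 0], [54, -182, 0], [56, -188, 0], [56, -188, 0]], turn=[[0, 0, 0.02], [0, 0, 0.05], [0, 0, 0.08], [0, 0, 0.11], [0, 0, 0.14], [0, 0, 0.17], [0, 0, 0.2], [0, 0, 0.222], [0, 0, 0.222], [0, 0, 0.222]])

```text
time_s: 5.47
position: [0.5024, 0.1862, 0.1226]
tcp_rot: [[-0.003, -0.998, -0.068], [-0.006, -0.068, 0.998], [-1.0, 0.004, -0.005]]
force: [0.2, 0.6, -4.0]
opening: 0.364
```

```bash
python3 - <<'E'
from h import *
import pickle
s=bot.read_state();print(s["time_s"],s["position"],s["tcp_rot"],s["force"],s["opening"])
for n in ["wrist","top"]:
    c,T=cap(n);cv2.imwrite(f"pics/{n}3.png",c["img"]);pickle.dump((c,T),open(n+"3.pkl","wb"))
E
```

```text
5.4667 [0.50235734 0.18619417 0.12259641] [[-0.00317686 -0.99770182 -0.06768305]
 [-0.00569303 -0.06766425  0.99769191]
 [-0.99997875  0.00355485 -0.00546499]] [ 0.15514657  0.57479372 -3.95390723] 0.36357109653711256
```

View pics/wrist3.png

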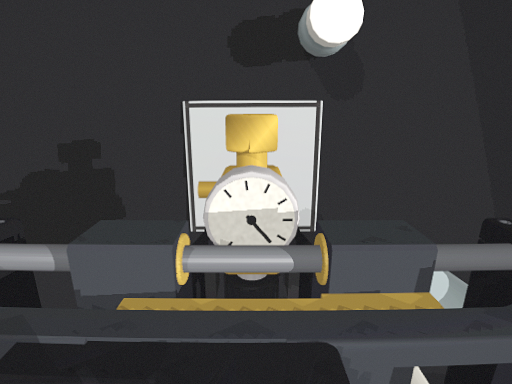

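View pics/top3.png

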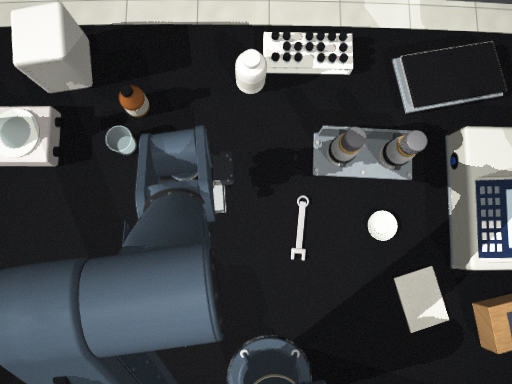

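Regulator is held and aligned over the mat: mat corners at about (184,101), (321,101), (318,231) and (192,231), gauge centre at (251,219).

```bash
python3 - <<'E'
from h import *
import pickle
c,T=pickle.load(open("wrist3.pkl","rb"))
m=[px2w(c,u,v,.003,T) for u,v in[(184,101),(321.5,101),(318,231),(191,231)]];print(np.round(m,4),np.mean(m,0))
# regulator point z at tcp-.0043+.016 ; gauge top +.039
zt=T[2,3]-.0042+.055
g=px2w(c,251,220,zt,T);print("gauge",g)
n=px2w(c,251.5,116,T[2,3]-.0042+.025,T);print("nut end",n)
ax=-T[:3,1];print("block ctr from gauge",g+.014*ax,"from nut",n+.055*ax)
E
```

```text
[[0.4276 0.1192 0.003 ]
 [0.4191 0.2455 0.003 ]
 [0.5471 0.2583 0.003 ]
 [0.5562 0.1276 0.003 ]] [0.48751093 0.18767466 0.003     ]
gauge [0.47434164 0.18549125 0.17339641]
nut end [0.43447126 0.18283053 0.14339641]
block ctr from gauge [0.48830947 0.18643855 0.17334664] from nut [0.48934486 0.18655207 0.14320089]
```

Request:
send_rows(fingers=[0, 0, 0, 0, 0, 0, 0, 0, 0, 0], dp=[[-1, 1, -15], [-1, 1, -38], [-1, 1, -62], [-1, 1, -83], [-1, 1, -98], [-1, 1, -107], [-1, 1, -111], [-1, 1, -113], [-1, 1, -114], [-1, 1, -114.5]], turn=[[0, 0, 0], [0, 0, 0], [0, 0, 0], [0, 0, 0], [0, 0, 0], [0, 0, 0], [0, 0, 0], [0, 0, 0], [0, 0, 0], [0, 0, 0]])

```text
time_s: 6.4
position: [0.5013, 0.1894, 0.0091]
tcp_rot: [[-0.001, -0.998, -0.07], [-0.005, -0.07, 0.998], [-1.0, 0.002, -0.005]]
force: [-0.4, 0.3, -4.4]
opening: 0.366
```

Request:
send_rows(fingers=[0, 0, 0], dp=[[0, 0, 0], [0, 0, 0], [0, 0, 0]], turn=[[0, 0, 0], [0, 0, 0], [0, 0, 0]])

```text
time_s: 6.65
position: [0.5019, 0.1894, 0.0098]
tcp_rot: [[0.0, -0.998, -0.07], [-0.004, -0.07, 0.998], [-1.0, 0.0, -0.004]]
force: [1.0, 0.3, -3.9]
opening: 0.367
```

Request:
send_rows(fingers=[0, 0, 0, 0, 0, 0], dp=[[0, -1, 0], [0, -2, -1], [0, -2, -2], [0, -2, -3], [0, -2, -3], [0, -2, -3]], turn=[[0, 0, 0], [0, 0, 0], [0, 0, 0], [0, 0, 0], [0, 0, 0], [0, 0, 0]])

```text
time_s: 7.15
position: [0.5019, 0.1873, 0.0072]
tcp_rot: [[0.0, -0.998, -0.07], [-0.005, -0.07, 0.998], [-1.0, 0.0, -0.005]]
force: [-0.3, -1.7, 2.6]
opening: 0.366
```

Request:
send_rows(fingers=[0.45, 0.55, 0.65, 0.75, 0.85, 0.9, 0.9, 0.9], dp=[[0, 0, 0], [0, 0, 0], [0, 0, 0], [0, 0, 0], [0, 0, 0], [0, 0, 0], [0, 0, 0], [0, 0, 0]], turn=[[0, 0, 0], [0, 0, 0], [0, 0, 0], [0, 0, 0], [0, 0, 0], [0, 0, 0], [0, 0, 0], [0, 0, 0]])

```text
time_s: 7.82
position: [0.5019, 0.1873, 0.0072]
tcp_rot: [[0.0, -0.998, -0.07], [-0.005, -0.07, 0.998], [-1.0, 0.0, -0.005]]
force: [-0.2, 0.7, 0.2]
opening: 0.86
```

Request:
send_rows(fingers=[0.9, 0.9, 0.95, 1, 1, 1, 1, 1, 1, 1], dp=[[0, 0, 8], [0, 0, 22], [0, 0, 45], [0, 0, 75], [0, 0, 110], [0, 0, 150], [0, 0, 190], [0, 0, 225], [0, 0, 255], [0, 0, 270]], turn=[[0, 0, 0], [0, 0, 0], [0, 0, 0], [0, 0, 0], [0, 0, 0], [0, 0, 0], [0, 0, 0], [0, 0, 0], [0, 0, 0], [0, 0, 0]])

```text
time_s: 8.65
position: [0.5034, 0.1876, 0.2824]
tcp_rot: [[0.008, -0.997, -0.07], [-0.003, -0.07, 0.998], [-1.0, -0.008, -0.004]]
force: [-0.1, -0.3, -0.5]
opening: 1.0
```

```bash
python3 - <<'E'
from h import *
import pickle
s=bot.read_state();print(s["time_s"],s["position"],s["tcp_rot"][:,2],s["force"],s["opening"],s["joint_positions"])
for n in ["wrist"]:
    c,T=cap(n);cv2.imwrite(f"pics/{n}4.png",c["img"]);pickle.dump((c,T),open(n+"4.pkl","wb"))
E
```

```text
8.65 [0.50340479 0.18761295 0.28235479] [-0.07026906  0.9975201  -0.00398858] [-0.14946162 -0.29309242 -0.51479226] 0.9997147121240356 [  8.66908034  19.3308267   90.67910942  -0.28170814  69.56267814
 -85.2639025 ]
```

View pics/wrist4.png

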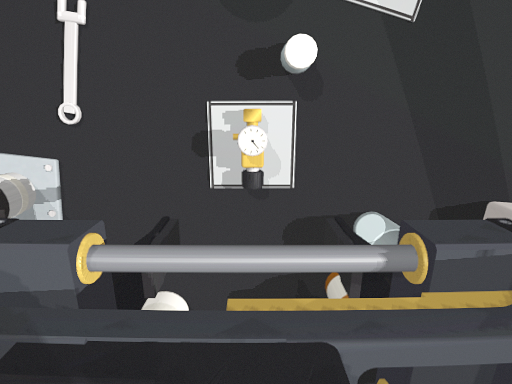

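Regulator lies gauge up, centred on the mat (gauge (252,140), mat spanning (208–297, 101–188)). On to the cap.

Request:
send_rows(fingers=[1, 1, 1, 1, 1, 1, 1, 1, 1, 1], dp=[[5, -15, 5], [12, -40, 12], [20, -72, 20], [28, -105, 28], [36, -140, 36], [45, -175, 44], [54, -210, 52], [62, -240, 60], [68, -265, 65], [71, -280, 68]], turn=[[0, 0, -0.06], [0, 0, -0.14], [0, 0, -0.23], [0, 0, -0.33], [0, 0, -0.43], [0, 0, -0.53], [0, 0, -0.62], [0, 0, -0.7], [0, 0, -0.77], [0, 0, -0.8]])

```text
time_s: 9.53
position: [0.5758, -0.0951, 0.3519]
tcp_rot: [[0.006, -0.742, 0.67], [-0.011, 0.67, 0.742], [-1.0, -0.012, -0.004]]
force: [-1.1, 0.0, -0.3]
opening: 0.998
```

Request:
send_rows(fingers=[1, 1, 1, 1, 1, 1, 1, 1, 1, 1], dp=[[5, -20, 2], [12, -50, 5], [20, -82, 8], [27, -110, 10], [33, -130, 10], [36, -139, 10], [36, -139, 10], [36, -139, 10], [36, -139, 10], [36, -139, 10]], turn=[[0, 0, -0.06], [0, 0, -0.14], [0, 0, -0.22], [0, 0, -0.29], [0, 0, -0.34], [0, 0, -0.37], [0, 0, -0.37], [0, 0, -0.37], [0, 0, -0.37], [0, 0, -0.37]])

```text
time_s: 10.37
position: [0.6115, -0.2322, 0.362]
tcp_rot: [[0.001, -0.452, 0.892], [-0.012, 0.892, 0.452], [-1.0, -0.011, -0.004]]
force: [-0.6, 0.3, 0.1]
opening: 0.996
```

```bash
python3 - <<'E'
from h import *
import pickle
s=bot.read_state();print(s["time_s"],s["position"],s["tcp_rot"],s["force"],s["opening"],s["joint_positions"])
for n in ["wrist"]:
    c,T=cap(n);cv2.imwrite(f"pics/{n}5.png",c["img"]);pickle.dump((c,T),open(n+"5.pkl","wb"))
E
```

```text
10.3667 [ 0.61150426 -0.2322067   0.36196484] [[ 0.00115105 -0.45179527  0.89212091]
 [-0.01185037  0.89205269  0.45177601]
 [-0.99992912 -0.01109198 -0.00432715]] [-0.61518427  0.32401989  0.12186589] 0.9957441561325487 [-30.3015577   26.03081443  67.07384423  -0.55398482  86.49596451
 -57.12896071]
```

View pics/wrist5.png

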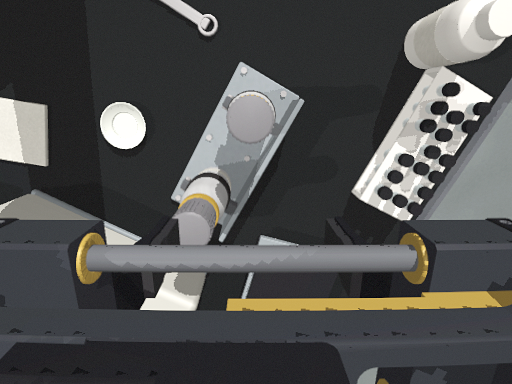

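```bash
python3 - <<'E'
from h import *
import pickle
c,T=pickle.load(open("wrist5.pkl","rb"))
print(px2w(c,250,117,None,T),px2w(c,250,117,.224,T))
cv2.imwrite("pics/w5c.png",cv2.resize(c["img"][80:155,210:300],None,fx=7,fy=7,interpolation=cv2.INTER_CUBIC))
E
```

```text
[ 0.58161619 -0.17600753  0.22291642] [ 0.5816086 -0.1759682  0.224    ]
```

View pics/w5c.png

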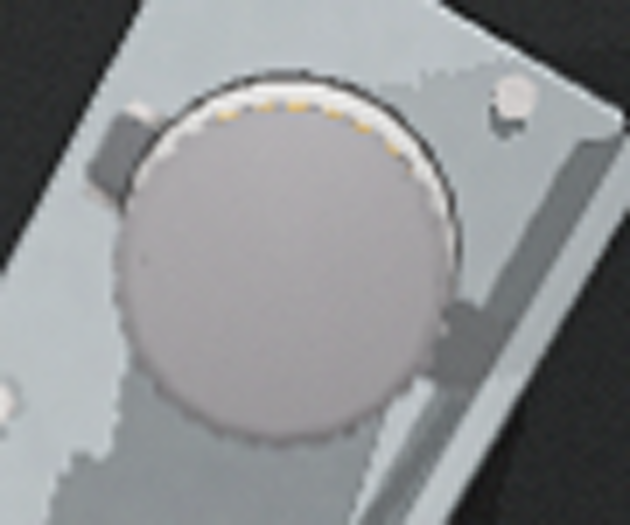

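Request:
send_rows(fingers=[1, 1, 1, 1, 1, 1, 1, 1, 1, 1], dp=[[-8, 15, -10], [-20, 38, -25], [-28, 53, -45], [-30, 56, -65], [-30, 56, -85], [-30, 56, -97], [-30, 56, -100], [-30, 56, -100], [-30, 56, -100], [-30, 56, -100]], turn=[[0.012, 0.001, 0], [0.012, 0.001, 0], [0.012, 0.001, 0], [0.012, 0.001, 0], [0.012, 0.001, 0], [0.012, 0.001, 0], [0.012, 0.001, 0], [0.012, 0.001, 0], [0.012, 0.001, 0], [0.012, 0.001, 0]])

```text
time_s: 11.25
position: [0.5824, -0.1765, 0.2635]
tcp_rot: [[0.003, -0.452, 0.892], [-0.001, 0.892, 0.452], [-1.0, -0.002, 0.002]]
force: [-0.5, -1.1, 0.3]
opening: 1.0
```

```bash
python3 - <<'E'
from h import *
import pickle
s=bot.read_state();print(s["time_s"],s["position"],s["tcp_rot"],s["force"],s["opening"],s["joint_positions"])
for n in ["wrist","scene"]:
    c,T=cap(n);cv2.imwrite(f"pics/{n}6.png",c["img"] );pickle.dump((c,T),open(n+"6.pkl","wb"))
E
```

```text
11.25 [ 0.58239116 -0.17653813  0.26348527] [[ 0.00282219 -0.4520269   0.89199984]
 [-0.00136394  0.89200082  0.45203171]
 [-0.99999509 -0.00249235  0.00190086]] [-0.49380248 -1.12844779  0.29703732] 1.0004910206988833 [-2.73754281e+01  2.64245199e+01  8.19608577e+01  5.22851865e-03
  7.14350968e+01 -5.42511132e+01]
```

View pics/wrist6.png

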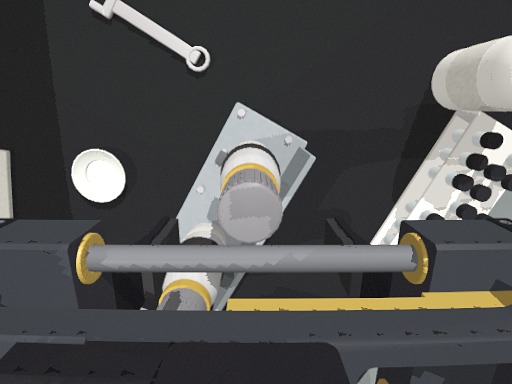

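View pics/scene6.png

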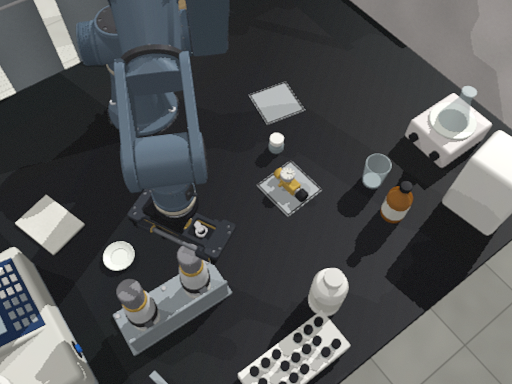

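Cap top ellipse centred at about (250.5,211), between the open fingers.

```bash
python3 - <<'E'
from h import *
import pickle
c,T=pickle.load(open("wrist6.pkl","rb"))
print(px2w(c,250.5,211.5,.224,T))
cv2.imwrite("pics/w6c.png",cv2.resize(c["img"][170:250,200:300],None,fx=7,fy=7,interpolation=cv2.INTER_CUBIC))
E
```

```text
[ 0.58210594 -0.17548121  0.224     ]
```

View pics/w6c.png

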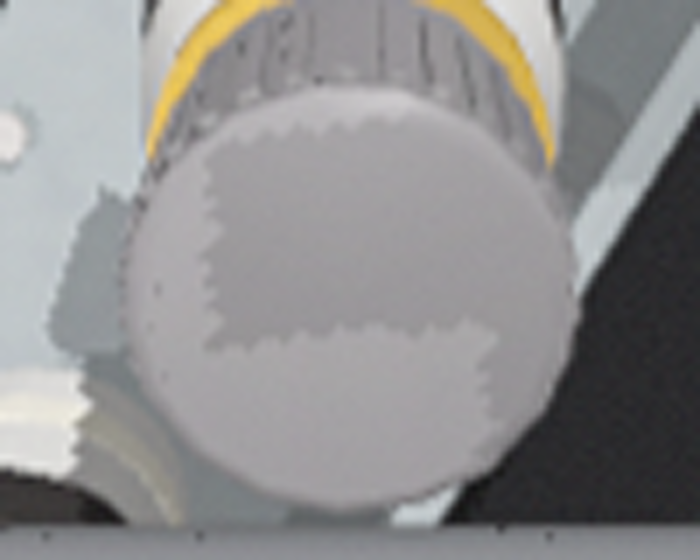

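Request:
send_rows(fingers=[1, 1, 1, 1, 1, 1, 1, 1, 1, 1], dp=[[0, 0, -10], [0, 0, -25], [0, 0, -42], [0, 0, -58], [0, 0, -70], [0, 0, -77], [0, 0, -80], [0, 0, -80], [0, 0, -80], [0, 0, -80]], turn=[[0, 0, 0], [0, 0, 0], [0, 0, 0], [0, 0, 0], [0, 0, 0], [0, 0, 0], [0, 0, 0], [0, 0, 0], [0, 0, 0], [0, 0, 0]])

```text
time_s: 12.18
position: [0.5829, -0.177, 0.1843]
tcp_rot: [[0.004, -0.452, 0.892], [-0.002, 0.892, 0.452], [-1.0, -0.004, 0.003]]
force: [-0.3, -0.9, 0.2]
opening: 1.0
```

Request:
send_rows(fingers=[0.8, 0.7, 0.65, 0.6, 0.58, 0.58, 0.57, 0.57, 0.56, 0.56], dp=[[0, 0, 0], [0, 0, 0], [0, 0, 0], [0, 0, 0], [0, 0, 0], [0, 0, 0], [0, 0, 0], [0, 0, 0], [0, 0, 0], [0, 0, 0]], turn=[[0, 0, 0], [0, 0, 0], [0, 0, 0], [0, 0, 0], [0, 0, 0], [0, 0, 0], [0, 0, 0], [0, 0, 0], [0, 0, 0], [0, 0, 0]])

```text
time_s: 13.02
position: [0.5824, -0.1773, 0.1842]
tcp_rot: [[0.003, -0.452, 0.892], [-0.003, 0.892, 0.452], [-1.0, -0.004, 0.002]]
force: [-2.4, -2.2, 1.2]
opening: 0.56
```

Request:
send_rows(fingers=[0.55, 0.5, 0.4, 0.2, 0, 0, 0, 0], dp=[[-0.5, -0.2, 0], [-0.5, -0.2, 0], [-0.5, -0.2, 0], [-0.5, -0.2, 0], [-0.5, -0.2, 0], [-0.5, -0.2, 0], [-0.5, -0.2, 0], [-0.5, -0.2, 0]], turn=[[0, 0, 0], [0, 0, 0], [0, 0, 0], [0, 0, 0], [0, 0, 0], [0, 0, 0], [0, 0, 0], [0, 0, 0]])

```text
time_s: 13.68
position: [0.582, -0.1776, 0.1842]
tcp_rot: [[0.003, -0.452, 0.892], [-0.003, 0.892, 0.452], [-1.0, -0.004, 0.002]]
force: [0.1, -0.9, -0.1]
opening: 0.549
```

```bash
python3 - <<'E'
from h import *
s=bot.read_state();print(s["time_s"],s["position"],s["force"],s["moment"],s["opening"],s["joint_positions"],s["tau"])
E
```

```text
13.6833 [ 0.5819748  -0.17756883  0.18423124] [ 0.08448419 -0.92864658 -0.08041124] [-0.19793579  0.09047705  0.02213466] 0.549155114296695 [-2.74503466e+01  3.14051293e+01  8.69357486e+01 -6.36304797e-02
  6.14110910e+01 -5.42903077e+01] [ 5.08910101e-01 -4.32844841e+01 -1.59760773e+01  2.52730278e-01
  1.10054382e-01  1.35596003e-02]
```

Request:
send_rows(fingers=[0, 0, 0, 0, 0, 0], dp=[[0, 0, 0], [0, 0, 0.2], [0, 0, 0.4], [0, 0, 0.5], [0, 0, 0.5], [0, 0, 0.5]], turn=[[0, 0, 0.03], [0, 0, 0.07], [0, 0, 0.11], [0, 0, 0.15], [0, 0, 0.15], [0, 0, 0.15]])

```text
time_s: 14.18
position: [0.5818, -0.1773, 0.1844]
tcp_rot: [[0.003, -0.579, 0.815], [-0.002, 0.815, 0.579], [-1.0, -0.003, 0.002]]
force: [0.1, 0.7, -0.2]
opening: 0.552
```

```bash
python3 - <<'E'
from h import *
s=bot.read_state();print(s["time_s"],s["position"],s["force"],s["moment"],s["opening"],s["joint_positions"],np.degrees(np.arctan2(s["tcp_rot"][1,2],s["tcp_rot"][0,2])))
E
```

```text
14.1833 [ 0.58182142 -0.17729967  0.18441685] [ 0.06324301  0.72858154 -0.19235417] [-0.11717165 -0.0135935  -0.02816149] 0.5517967442430503 [-2.74620392e+01  3.13847885e+01  8.69407618e+01 -1.64179510e-03
  6.14604001e+01 -6.28649426e+01] 35.403845790232076
```

0.15 rad anticlockwise with almost no moment, so it isn't jamming yet. I'll go further and watch the moment.

Request:
send_rows(fingers=[0, 0, 0, 0, 0, 0, 0], dp=[[0, 0, 0.2], [0, 0, 0.4], [0, 0, 0.6], [0, 0, 0.8], [0, 0, 1], [0, 0, 1], [0, 0, 1]], turn=[[0, 0, 0.05], [0, 0, 0.1], [0, 0, 0.15], [0, 0, 0.2], [0, 0, 0.25], [0, 0, 0.25], [0, 0, 0.25]])

```text
time_s: 14.77
position: [0.5819, -0.1774, 0.1853]
tcp_rot: [[0.004, -0.762, 0.648], [-0.001, 0.648, 0.762], [-1.0, -0.003, 0.002]]
force: [-0.0, -1.3, -1.7]
opening: 0.549
```

```bash
python3 - <<'E'
from h import *
s=bot.read_state();print(s["time_s"],s["position"],s["force"],s["moment"],s["opening"],s["joint_positions"],np.degrees(np.arctan2(s["tcp_rot"][1,2],s["tcp_rot"][0,2])))
E
```

```text
14.7667 [ 0.58186659 -0.1773767   0.18532295] [-0.02601343 -1.30702504 -1.74004612] [-0.16425717  0.01371143  0.04335014] 0.5488949920496157 [-2.74921340e+01  3.13224888e+01  8.68901579e+01  5.52281664e-02
  6.15733806e+01 -7.71339173e+01] 49.61574762718527
```

Request:
send_rows(fingers=[0, 0, 0, 0, 0, 0, 0, 0, 0, 0], dp=[[0, 0, 0.3], [0, 0, 0.6], [0, 0, 1], [0, 0, 1.4], [0, 0, 1.8], [0, 0, 2], [0, 0, 2], [0, 0, 2], [0, 0, 2], [0, 0, 2]], turn=[[0, 0, 0.07], [0, 0, 0.15], [0, 0, 0.24], [0, 0, 0.33], [0, 0, 0.42], [0, 0, 0.47], [0, 0, 0.47], [0, 0, 0.47], [0, 0, 0.47], [0, 0, 0.47]])

```text
time_s: 15.6
position: [0.5813, -0.1777, 0.1871]
tcp_rot: [[0.002, -0.972, 0.234], [0.0, 0.234, 0.972], [-1.0, -0.002, 0.001]]
force: [-2.2, -3.5, -2.1]
opening: 0.553
```

```bash
python3 - <<'E'
from h import *
s=bot.read_state();print(s["time_s"],s["position"],s["force"],s["moment"],s["opening"],s["joint_positions"],np.degrees(np.arctan2(s["tcp_rot"][1,2],s["tcp_rot"][0,2])))
E
```

```text
15.6 [ 0.58133051 -0.17773999  0.1871419 ] [-2.16289668 -3.46481342 -2.10976134] [-0.58564226  0.47887926 -0.01397056] 0.55289668115009 [-2.75619153e+01  3.11995445e+01  8.67842513e+01  8.86947153e-02
  6.18966814e+01 -1.04088769e+02] 76.48520941501351
```

Request:
send_rows(fingers=[0, 0, 0, 0, 0, 0, 0, 0, 0], dp=[[0.3, 0.3, 0.5], [0.5, 0.5, 0.9], [0.5, 0.5, 1.2], [0.5, 0.5, 1.3], [0.5, 0.5, 1.3], [0.5, 0.5, 1.3], [0.5, 0.5, 1.3], [0.5, 0.5, 1.3], [0.5, 0.5, 1.3]], turn=[[0, 0, 0.07], [0, 0, 0.15], [0, 0, 0.24], [0, 0, 0.33], [0, 0, 0.41], [0, 0, 0.45], [0, 0, 0.45], [0, 0, 0.45], [0, 0, 0.45]])

```text
time_s: 16.35
position: [0.581, -0.1784, 0.1883]
tcp_rot: [[0.0, -0.977, -0.212], [-0.001, -0.212, 0.977], [-1.0, -0.0, -0.001]]
force: [-3.0, -4.5, -1.5]
opening: 0.557
```

```bash
python3 - <<'E'
from h import *
s=bot.read_state();print(s["time_s"],s["position"],s["force"],s["moment"],s["opening"],s["joint_positions"],np.degrees(np.arctan2(s["tcp_rot"][1,2],s["tcp_rot"][0,2])))
E
```

```text
16.35 [ 0.58104737 -0.17835555  0.18831459] [-2.97688568 -4.48540309 -1.47134473] [-0.84923469  0.67096353 -0.07515081] 0.5568044591576018 [-2.75759548e+01  3.11512068e+01  8.66531994e+01 -2.40052177e-02
  6.21620253e+01 -1.29795210e+02] 102.23045520789921
```

Request:
send_rows(fingers=[0, 0, 0, 0, 0, 0], dp=[[0, 0, 1], [0, 0, 2], [0, 0, 3], [0, 0, 4], [0, 0, 5], [0, 0, 5]], turn=[[0, 0, 0], [0, 0, 0], [0, 0, 0], [0, 0, 0], [0, 0, 0], [0, 0, 0]])

```text
time_s: 16.85
position: [0.5811, -0.1784, 0.1935]
tcp_rot: [[0.0, -0.977, -0.212], [-0.001, -0.212, 0.977], [-1.0, -0.0, -0.001]]
force: [-1.0, -3.0, -2.0]
opening: 0.549
```

```bash
python3 - <<'E'
from h import *
s=bot.read_state();print(s["time_s"],s["position"],s["force"],s["moment"],s["opening"])
c,T=cap("scene");cv2.imwrite("pics/s7.png",cv2.resize(c["img"][200:350,80:260],None,fx=4,fy=4,interpolation=cv2.INTER_CUBIC))
E
```

```text
16.85 [ 0.58108957 -0.17840352  0.19354702] [-0.97978023 -3.00569062 -2.02667065] [-0.52594871  0.3455994   0.00410684] 0.5492916705583945
```

View pics/s7.png

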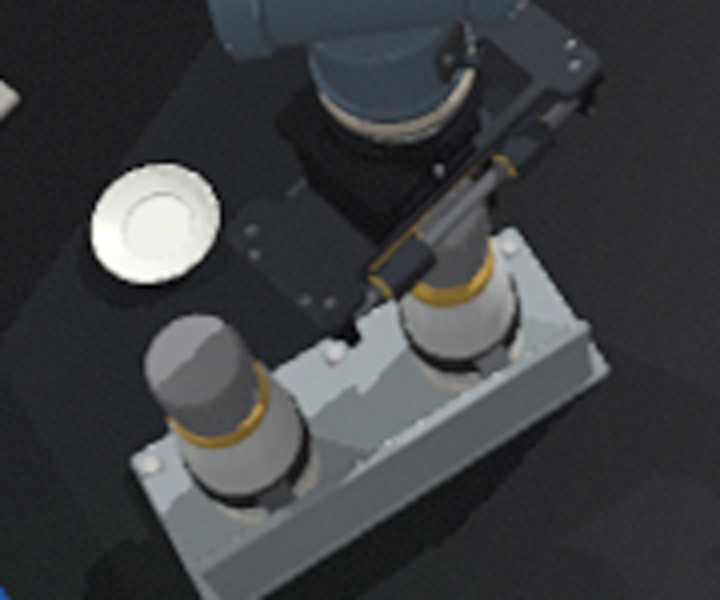

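The cap rises freely (force about its weight). I'll lift it the rest of the way: home TCP z 0.184, target 0.264.

Request:
send_rows(fingers=[0, 0, 0, 0, 0, 0, 0, 0, 0, 0], dp=[[0, 0, 4], [0, 0, 10], [0, 0, 18], [0, 0, 27], [0, 0, 36], [0, 0, 45], [0, 0, 54], [0, 0, 62], [0, 0, 68], [0, 0, 71]], turn=[[0, 0, 0], [0, 0, 0], [0, 0, 0], [0, 0, 0], [0, 0, 0], [0, 0, 0], [0, 0, 0], [0, 0, 0], [0, 0, 0], [0, 0, 0]])

```text
time_s: 17.73
position: [0.5816, -0.1786, 0.2659]
tcp_rot: [[0.002, -0.977, -0.212], [-0.002, -0.212, 0.977], [-1.0, -0.002, -0.002]]
force: [-0.4, -0.2, -1.4]
opening: 0.547
```

Request:
send_rows(fingers=[0, 0, 0, 0, 0, 0], dp=[[0, 0, 0], [0, 0, 0], [0, 0, 0], [0, 0, 0], [0, 0, 0], [0, 0, 0]], turn=[[0, 0, 0], [0, 0, 0], [0, 0, 0], [0, 0, 0], [0, 0, 0], [0, 0, 0]])

```text
time_s: 18.23
position: [0.5813, -0.1785, 0.2655]
tcp_rot: [[0.001, -0.977, -0.212], [-0.001, -0.212, 0.977], [-1.0, -0.001, -0.002]]
force: [0.7, -0.1, -1.3]
opening: 0.552
```

```bash
python3 - <<'E'
from h import *
s=bot.read_state();print(s["time_s"],s["position"],s["tcp_rot"],s["force"],s["moment"],s["opening"])
c,T=cap("scene");cv2.imwrite("pics/s8.png",cv2.resize(c["img"][200:350,80:260],None,fx=4,fy=4,interpolation=cv2.INTER_CUBIC))
cv2.imwrite("pics/s8f.png",c["img"])
c,T=cap("top");cv2.imwrite("pics/t8.png",c["img"])
c,T=cap("wrist");cv2.imwrite("pics/w8.png",c["img"])
E
```

```text
18.2333 [ 0.58134723 -0.17852248  0.26547471] [[ 0.00145916 -0.97731631 -0.21177985]
 [-0.0012384  -0.21178168  0.97731622]
 [-0.99999817 -0.00116379 -0.00151933]] [ 0.71303968 -0.06993862 -1.26584386] [ 0.05330382  0.04498661 -0.02347647] 0.5518684544688194
```

View pics/s8.png

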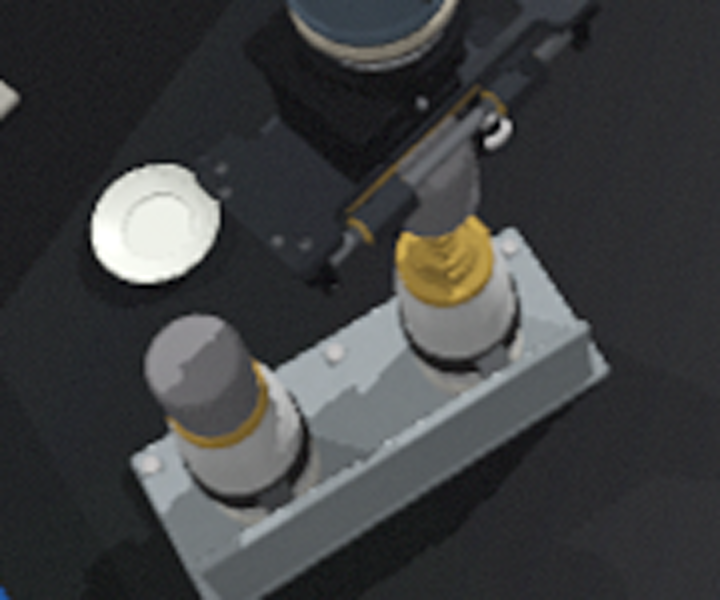

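View pics/t8.png

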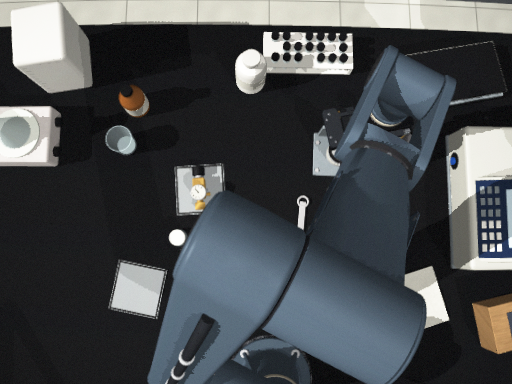

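View pics/w8.png

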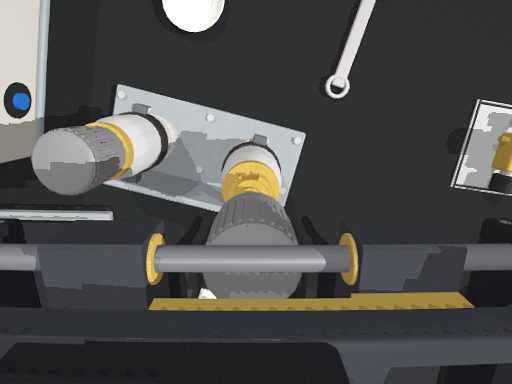

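The cap is off and held upright (wrist (252,240)) with the brass valve exposed below it at (250,182). The regulator is on the mat, and the spare cap and bystanders look undisturbed.

```bash
python3 -c "
from rig import bot
print(bot.hand_in())"
```

```text
the job is handed in; nothing more can be done
None
```

The job is done and handed in at about 18 s of the 58 s allowed, with no verdict reported.

- **Regulator:** I laid it gauge up in the middle of the grey mat farthest from the base and let go. I aligned it with the mat's sides. In pictures taken after release it lies centred by eye. Held just above the mat, it measured within 1–2 mm of the mat centre.
- **Cap:** It turned freely anticlockwise, so it has a right-hand thread and I did not need to try the other way. I turned it 1.31 rad in one grasp while following its climb, then lifted it straight up.
- **Final state:** The cap is held upright in the gripper, 81 mm above where it sat, with under 2 N on the wrist. The bare brass valve shows below it in the pictures.
- **Rest of the bench:** The spare cap and the things still in view at the end look untouched. The arm hid part of the bench in the last top view.
- **Checks that disagreed:** The cameras differed by about 3 mm on the mat and cap positions. I corrected for this with the wrist camera, and at the cap also with the contact force. During the turn there was a sideways force of about 5 N, which disappeared once the cap was off.

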